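Seat the rocking burner cap

ROBOT

A 7-joint arm with a two-finger parallel gripper is mounted at the origin on the work surface. World frame = base frame: x ahead of the robot, y to its left, z up, the work surface at z = 0. Lengths are in m, angles in rad, forces in N, time in s.
With the tool pointing down it reaches from about 0.425 to 0.925 m from the base axis. Payload 6.8 kg.
Tool frame: the origin (TCP) lies midway between the tips of the shut fingers; the grasp point (between the pads) lies 19 mm behind it (grip_point_offset is the z of the grasp point in the tool frame, in m); z points along the fingers, y is the line along which they close (so a half turn about z gives the same grasp; the last joint's range is limited). The gripper opens to 85 mm and grips with 20 to 120 N. Pads are 22 mm wide; open, the fingers measure 114 mm over their backs; the gripper's body (76 mm by 85 mm) begins 54 mm behind the grasp point. The pads swing forward as they close: fully open they stand 13 mm farther back than shut.
Start: joints at [1.183, 0.477, 0.022, 1.555, -0.011, 1.109, -0.083], TCP at [0.186, -0.649, 0.231] pointing down, gripper open.
Joint ranges: [-2.96, 2.96], [-0.34, 2.1], [-1.41, 1.46], [0.24, 2.44], [-1.37, 4.51], [0.17, 1.92], [-2.96, 2.96]. Speed limits (rad/s): [2.39, 2.39, 3.14, 3.14, 3.14, 3.14, 3.14].

INTERFACE

Orientations are given as a rotation vector (axis times angle).
In Python, from bench import get_obs, grab_frame, calibration, hand_in, grip_point_offset gives the robot as it stands.
- The arm moves only by the shell command python3 -m pendant 'ROWS' [OPENING] [FORCE]. ROWS is a JSON object of lists of equal length, an entry for each row: "translation": the shift along the world's x, y, z in units of 25 mm (1.0 is 25 mm), a list of three; "delta_rot": the turn, a rotation vector about the world's x, y, z in units of 5 degrees (1.0 is 5 degrees), a list of three. In form: {"translation": [[dx, dy, dz], ...], "delta_rot": [[rx, ry, rz], ...]}. A call has 1 to 12 rows; each row is the pose to reach, as a shift and turn from the pose commanded when the call began; what a row does not reach only later rows make up. A row lasts 1/8 s, in which the tool goes at most 62.5 mm and 10.7 degrees, less where a joint would pass 70% of its speed; a pose out of reach is approached as far as the arm can. A call with a gripper value outside its range is refused whole. OPENING is the opening, from 0 (shut) to 1 (fully open), set as the call begins (- or left out, the last holds). The fingers move at their own pace and stop on an object; FORCE is the grip in N (left out, the last holds). Time passes only in rows, so rows that repeat a pose let the fingers close. It gives the time, the measured TCP pose, the force, the opening and the grip force at its end, in the units of the state.
- get_obs(): the state, without advancing time (a new reading comes with each control period).
- grab_frame(name): name is "scene" or "top" or "wrist"; returns (picture, depth): 384x512x3 uint8, red, green, blue; 384x512 float32, m along the optical axis (not along the pixel's ray), 0 where there is no reading.
- calibration(name): a dict with "K" (3x3 intrinsics, pixels), "rvec" (rotation vector, rad) and "tvec" (3), from world to camera coordinates, as OpenCV has them. Camera axes: x right, y down, z forward; pixel columns grow to the right and rows downward; lengths in m; the calibration is good to about 2 mm. The wrist camera is an equidistant fisheye: a pixel r from the principal point sees the ray r / f radians off the axis. A picture is of the moment at which its call begins: read the wrist's pose just before it. calibration takes no time and is no camera call; for the wrist camera it gives the pose at the moment of the call.
- hand_in(): hands the job in; it is judged then, once.
The state is a dict: "clock": time; "joints": joint angles; "qvel": joint speeds; "tau": joint torques, N m; "tcp_pos": TCP position; "orientation": TCP orientation; "contact_force": force on the tool from outside, world axes, zero at the start; "moment": the same for the moment, N m; "grip_width": finger opening in m; "gripper_force": force on a finger pad.
Only numpy, scipy, OpenCV 4.12 (cv2) and the standard library are available. Lean on these libraries where they do the work, as an engineer would, in place of code of your own. Each camera call takes 0.05 s, during which the arm holds its last target. There are 200 camera calls.

TASK

The hob has been put back together after cleaning, but one of its four burner caps is not home on its burner. Press on the caps' rims with a fingertip to find the one that rocks, then push it sideways until it drops home, so that all four lie flat on their burners. Do not lift any cap off, and leave everything else where it is.

Things in the scene. Friction and masses are not known exactly. Their poses are not given: they have to be found in the camera images.
- hob: black glass gas hob, fixed: 500 mm deep (x) by 580 mm wide (y), glass top at height 0.006. Origin at its middle at worktop height, x away from the robot, y to the left. Four burners, 190 mm apart in x and 250 mm in y; four knobs 28 mm high along its near edge
- burner_front_left (a point): centre of the front-left burner (front: nearer the robot) at its crown's flat top, height 0.030; fixed to the hob. Crown: aluminium ring 72 mm across, from height 0.012 up, with a round groove (26 mm inner, 40 mm outer diameter, 8 mm deep) in its top; under it a steel spill dish 96 mm across, 12 mm above the worktop, with a spark plug and thermocouple (up to 0.026) on the robot's side, 42 mm from the centre
- burner_front_right (a point): the same point of the front-right burner, all sizes as at the front-left
- burner_rear_left (a point): the same point of the rear-left burner, all sizes as at the front-left
- burner_rear_right (a point): the same point of the rear-right burner, all sizes as at the front-left
- cap_a: burner cap: dark enamelled disc, 74 mm across, 7 mm thick, about 0.22 kg, lying loose on one of the four burners (any of them). Origin: centre of the disc's underside; own z up, yaw means nothing. Below it a locating rib, a ring 36 mm across, 3 mm wide and 3 mm deep, belongs in the burner's groove. Seated: origin at height 0.030, top at 0.037, flat, cannot rock
- cap_b: burner cap identical to cap_a; any of the four may be the unseated one. Unseated: the rib stands on the crown beside the groove, so the cap lies level, but 3 mm high (top at 0.040) and 4 to 6 mm off the burner's centre in any direction (a seated one up to 2 mm)
- cap_c: burner cap identical to cap_a. If unseated, a press of 1 to 7 N, close to its edge on any side, tips it 4 to 14 degrees, the far edge rising, until the pressed edge meets the crown 3 mm lower; let go, it falls level again
- cap_d: burner cap identical to cap_a. An unseated cap slides on its crown with 1 to 4 N of sideways push on its rim, and drops 3 mm when the rib finds the groove (2 mm of play all round); it then stops firmly
- pepper_mill: bystander: wooden pepper mill, 42 mm across, 80 mm high, standing in the middle of the hob; origin under its centre
- teaspoon: bystander: steel teaspoon, 120 mm long, lying in the middle of the hob between the front burners; origin under its middle
- chopstick_1: bystander: dark red chopstick, 225 mm long, 7.5 mm thick, lying along y on the hob behind the rear burners; origin under its middle
- chopstick_2: bystander: the other chopstick, the same size, beside the first
- saucepan: bystander: steel saucepan, 184 mm across, 95 mm high, 0.9 kg, on the worktop left of the hob, its wire handle 150 mm long to the left; origin under its centre
- canister: bystander: wooden canister with a lid, 116 mm across, 118 mm high, on the worktop right of the hob; origin under its centre
- speckled_cup: bystander: cream ceramic cup, 78 mm across, 78 mm high, on the worktop right of the hob; origin under its centre
- noodle_bowl: bystander: blue bowl, 170 mm across, 55 mm high, on the worktop at the near right; origin under its centre
There are look-alikes about, which are no part of the job. Leave any green or red look-alike of the cap_b alone.

How it is judged:
On the way:
1. a fingertip presses the unseated cap and it rocks: tilted more than 0.04 rad under the finger (((angle between cap_a's own z axis and vertical above 0.04 rad and contact force between the fingers and cap_a above 0.3 N) or (angle between cap_b's own z axis and vertical above 0.04 rad and contact force between the fingers and cap_b above 0.3 N) or (angle between cap_c's own z axis and vertical above 0.04 rad and contact force between the fingers and cap_c above 0.3 N) or (angle between cap_d's own z axis and vertical above 0.04 rad and contact force between the fingers and cap_d above 0.3 N))), for 0.1 s.
At the end, for the whole second after the job is handed in: all four caps are seated and at rest: each cap's underside at height 0.028 to 0.0312 m (home is 0.030), tilted less than 0.025 rad (height (world z) of cap_a between 0.028 and 0.0312 m and angle between each of cap_a, cap_b, cap_c, cap_d's own z axis and vertical below 0.025 rad and linear speed of each of cap_a, cap_b, cap_c, cap_d below 0.01 m/s and height (world z) of cap_b between 0.028 and 0.0312 m and height (world z) of cap_c between 0.028 and 0.0312 m and height (world z) of cap_d between 0.028 and 0.0312 m); the robot touches nothing.
It fails at once if a cap is lifted (its middle more than 12 mm above home), tipped up on edge or knocked off its burner (height (world z) of any of cap_a, cap_b, cap_c, cap_d above 0.042 m or angle between any of cap_a, cap_b, cap_c, cap_d's own z axis and vertical above 0.45 rad or height (world z) of any of cap_a, cap_b, cap_c, cap_d below 0.022 m).
It fails at once if a bystander is shifted by more than 15 mm (distance of any of pepper_mill, teaspoon, chopstick_1, chopstick_2, saucepan, canister, speckled_cup, noodle_bowl from where it was at the start of the episode above 0.015 m).
It also fails if it takes over 72 s, if anything falls off the work surface, if the arm or the gripper's body presses on something with over 40 N, if the wrist force passes 120 N, or if a joint passes its speed limit or range.

## Working session

There is one attempt and no reset: what is moved stays moved. The work goes in short steps, Python scripts to look and compute and a shell command to move; the robot and the scene stay as the last step left them, time stands still between calls to the robot, and variables do not carry over. Pictures are saved under pics/ and viewed, at most 10 in all, crops included, and the job is handed in when it is done.

```bash
mkdir -p pics; ls; python3 - <<'E'
from bench import *
import cv2,numpy as np
o=get_obs();print({k:np.round(v,3) for k,v in o.items()},grip_point_offset)
for n in ("scene","top"):
    p,d=grab_frame(n);np.savez(f"{n}0.npz",p=p,d=d);cv2.imwrite(f"pics/{n}0.png",p[:,:,::-1])
    c=calibration(n);print(n,c)
E
```

```text
pics
{'clock': np.float64(0.0), 'joints': array([ 1.183,  0.478,  0.022,  1.556, -0.011,  1.109, -0.083]), 'qvel': array([-0.001,  0.002,  0.001,  0.   , -0.   ,  0.001,  0.001]), 'tau': array([ 1.0000e-03, -5.9646e+01,  1.6090e+00, -2.8120e+01,  1.3000e-02,
        9.0000e-03,  0.0000e+00]), 'tcp_pos': array([ 0.186, -0.648,  0.23 ]), 'orientation': array([-3.109e+00, -4.380e-01,  1.000e-03]), 'contact_force': array([0.455, 0.362, 0.721]), 'moment': array([-0.058,  0.026, -0.021]), 'gripper_force': np.float64(0.0), 'grip_width': np.float64(0.086)} -0.0187
scene {'K': array([[446.67783052,   0.        , 247.84164235],
       [  0.        , 446.67783052, 195.01489938],
       [  0.        ,   0.        ,   1.        ]]), 'rvec': array([ 1.55793759,  2.12214103, -0.78035551]), 'tvec': array([ 0.09366774, -0.32289365,  1.88442002])}
top {'K': array([[476.2837086 ,   0.        , 250.84639959],
       [  0.        , 476.2837086 , 197.84500007],
       [  0.        ,   0.        ,   1.        ]]), 'rvec': array([ 2.12540349, -2.18774681,  0.09925207]), 'tvec': array([0.09177333, 0.50368198, 1.5701502 ])}
```

View pics/top0.png

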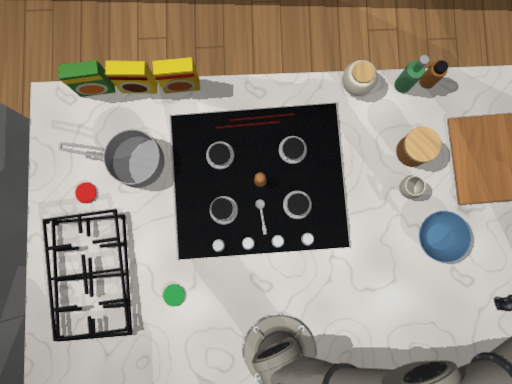

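View pics/scene0.png

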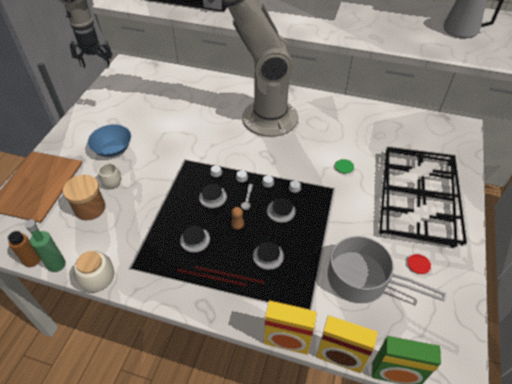

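The top view shows the hob at (172–347, 105–258). Its four dark caps are at about (220,155), (293,150), (223,210) and (297,205). The red (86,192) and green (174,295) discs on the worktop are look-alikes, so I'll leave them alone. The mill is at (260,180) and the spoon at (262,215).

```bash
cat > h.py <<'E'
import numpy as np,cv2
from bench import *
def ray(n,px,c=None):
    c=c or calibration(n);R=cv2.Rodrigues(np.array(c["rvec"]))[0];t=np.array(c["tvec"]).ravel();K=np.array(c["K"])
    x=(np.asarray(px,float).reshape(-1,2)-K[:2,2])/np.array([K[0,0],K[1,1]])
    if n=="wrist":
        r=np.linalg.norm(x,axis=1);s=np.sinc(r/np.pi);v=np.c_[x*s[:,None],np.cos(r)]
    else: v=np.c_[x,np.ones(len(x))]
    return -R.T@t, v@R
def plane(n,px,z,c=None):
    o,v=ray(n,px,c);return o+v*((z-o[2])/v[:,2])[:,None]
E
python3 - <<'E'
from h import *
f=np.load("top0.npz");p=f["p"];g=cv2.cvtColor(p,cv2.COLOR_RGB2GRAY);d=f["d"]
m=np.zeros_like(g);m[95:270,160:360]=(g[95:270,160:360]<45)*255
m=cv2.morphologyEx(m,cv2.MORPH_CLOSE,np.ones((25,25)))
c=max(cv2.findContours(m,0,1)[0],key=cv2.contourArea)
b=cv2.boxPoints(cv2.minAreaRect(c));B=plane("top",b,.006);print(b,B.round(3),B.mean(0))
e=[np.linalg.norm(B[i]-B[(i+1)%4]) for i in range(4)];print(e)
# pose: long side 580 along hob y
i=int(np.argmax(e[:2]));v=B[(i+1)%4]-B[i];v*=np.sign(v[1]);yaw=np.arctan2(-v[0],v[1]);print("yaw",yaw)
C=B.mean(0)[:2];R=np.array([[np.cos(yaw),-np.sin(yaw)],[np.sin(yaw),np.cos(yaw)]])
for n,x,y in(("FL",-1,1),("FR",-1,-1),("RL",1,1),("RR",1,-1)):
    print(n,C+R@[x*.095,y*.125])
for n,(x,y) in dict(RL=(220,155),RR=(293,150),FL=(223,210),FR=(297,205)).items():
    w=g[y-20:y+20,x-20:x+20];k=(w>70).astype(np.uint8)
    cc=max(cv2.findContours(k,0,1)[0],key=cv2.contourArea);h=cv2.convexHull(cc);q=cv2.fitEllipse(h)
    hol=np.zeros_like(w);cv2.drawContours(hol,[h],-1,255,-1);inn=cv2.morphologyEx(((hol>0)&(w<70)).astype(np.uint8),2,np.ones((5,5)))
    c2=max(cv2.findContours(inn,0,1)[0],key=cv2.contourArea);q2=cv2.fitEllipse(c2)
    off=np.array([x-20,y-20]);a=plane("top",q[0]+off,.012)[0];b=plane("top",q2[0]+off,.037)[0]
    u,vv=np.array(q2[0])+off
    cal=calibration("top");ys,xs=np.mgrid[int(vv)-6:int(vv)+7,int(u)-6:int(u)+7];o,r=ray("top",np.c_[xs.ravel(),ys.ravel()])
    Z=(o+r*d[ys,xs].ravel()[:,None])[:,2]
    print(n,q[1],a.round(4),q2[1],b.round(4),(b-a)[:2].round(4),"z",np.median(Z),Z.std())
E
```

```text
[[168.64738  115.51362 ]
 [337.8391   103.133736]
 [348.30536  246.17279 ]
 [179.11365  258.55267 ]] [[ 0.805  0.356  0.006]
 [ 0.83  -0.233  0.006]
 [ 0.336 -0.245  0.006]
 [ 0.31   0.325  0.006]] [0.57032983 0.05060552 0.006     ]
[np.float64(0.589285307215645), np.float64(0.49406284086503244), np.float64(0.5698825405502369), np.float64(0.4960285628422247)]
yaw 0.0414011719366339
FL [0.47023757 0.17156641]
FR [ 0.4805849  -0.07821936]
RL [0.66007476 0.17943039]
RR [ 0.67042209 -0.07035538]
RL (27.795654296875, 28.35210609436035) [0.6596 0.1806 0.012 ] (19.626909255981445, 19.728302001953125) [0.6587 0.1795 0.037 ] [-0.0009 -0.0011] z 0.03547717482497892 0.0036240310203313835
RR (28.120288848876953, 28.408756256103516) [ 0.6709 -0.0688  0.012 ] (19.929018020629883, 20.250242233276367) [ 0.67   -0.0698  0.037 ] [-0.0009 -0.0011] z 0.03697702889523935 0.12126740715466207
FL (28.407066345214844, 28.761415481567383) [0.4702 0.1719 0.012 ] (19.817935943603516, 19.965295791625977) [0.4727 0.1756 0.037 ] [0.0025 0.0037] z 0.03935200689839724 0.0032876909773927195
FR (28.683420181274414, 28.91394805908203) [ 0.481  -0.0774  0.012 ] (20.320894241333008, 20.37614631652832) [ 0.4804 -0.0788  0.037 ] [-0.0006 -0.0014] z 0.03641850242491329 0.17093509490296613
```

In the top view the front-left cap stands out. It is about 6 mm off its dish, towards +x/+y, and about 3 mm higher than the others. I'll move above it with the fingers shut and confirm there.

```bash
python3 -m pendant '{"translation":[[2,2,0],[4,4,0],[6,6,0],[8,8,0],[10,10.3,0],[10.3,12.6,0],[10.5,15,0],[10.6,17.4,0],[10.7,19.8,0],[10.8,22.2,0],[10.9,24.6,0],[11,27,0]],"delta_rot":[[0,0,0],[0,0,0],[0,0,0],[0,0,0],[0,0,0],[0,0,0],[0,0,0],[0,0,0],[0,0,0],[0,0,0],[0,0,0],[0,0,0]]}' 0 40 && python3 -m pendant '{"translation":[[0,2.4,-1],[0,4.5,-2],[0,5.5,-3],[0,5.5,-3]],"delta_rot":[[0,0,0],[0,0,0],[0,0,0],[0,0,0]]}'; python3 - <<'E'
from h import *
print(get_obs()["joints"].round(2))
c=calibration("wrist");p,d=grab_frame("wrist");np.savez("w1.npz",p=p,d=d,**c);cv2.imwrite("pics/w1.png",p[:,:,::-1]);print(c)
E
```

```text
clock: 1.6
tcp_pos: [0.4601, 0.0069, 0.2313]
orientation: [3.111, 0.438, 0.0]
contact_force: [0.6, 0.0, -0.5]
grip_width: 0.0002
gripper_force: 0.0
clock: 2.1
tcp_pos: [0.4587, 0.1442, 0.1546]
orientation: [-3.11, -0.445, 0.006]
contact_force: [-0.9, -1.1, -0.1]
grip_width: 0.0003
gripper_force: 0.0
[-0.04  0.29 -0.46  2.06  0.17  0.83 -1.88]
{'K': array([[297.31863964,   0.        , 253.0086336 ],
       [  0.        , 297.31863964, 189.47512092],
       [  0.        ,   0.        ,   1.        ]]), 'rvec': array([-2.33306465,  1.74874424,  0.24225693]), 'tvec': array([0.01166291, 0.44786547, 0.43371124])}
```

View pics/w1.png

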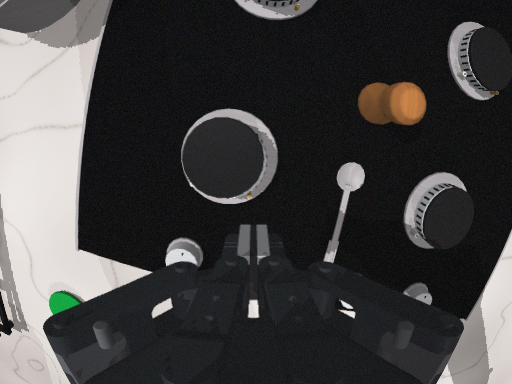

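The picture shows the front-left cap at about (222,157), visibly left of its dish's centre at (230,155), so the dish shows on the right side only. The finger tips are at (253,230). Next I'll measure both circles.

```bash
cat > m.py <<'E'
from h import *
from scipy.optimize import least_squares
def circ(P):
    f=lambda q:np.hypot(P[:,0]-q[0],P[:,1]-q[1])-q[2]
    return least_squares(f,[*P.mean(0)[:2],.04],loss="soft_l1",f_scale=.0007).x
def meas(fn,x,y,w=60,z=.040):
    f=np.load(fn);c={k:f[k] for k in("K","rvec","tvec")};g=cv2.cvtColor(f["p"],cv2.COLOR_RGB2GRAY)
    x0,y0=x-w,y-w;s=cv2.GaussianBlur(g,(3,3),0)[y0:y+w,x0:x+w]
    k=(s>85).astype(np.uint8);n,l,st,_=cv2.connectedComponentsWithStats(k);k=(l==1+np.argmax(st[1:,4])).astype(np.uint8)
    h=cv2.convexHull(max(cv2.findContours(k,0,1)[0],key=cv2.contourArea))[:,0]
    A=circ(plane("wrist",h+[x0,y0],.012,c))
    # cap edge: first bright pixel along rays from the cap middle
    E=[]
    for a in np.arange(0,2*np.pi,.05):
        for r in np.arange(20,w-1,.5):
            u,v=w+r*np.cos(a),w+r*np.sin(a)
            if s[int(round(v)),int(round(u))]>85: E.append([u,v]);break
    P=plane("wrist",np.array(E)+[x0,y0],z,c);B=circ(P)
    d=f["d"];ys,xs=np.mgrid[y-25:y+26,x-25:x+26];o,r=ray("wrist",np.c_[xs.ravel(),ys.ravel()],c)
    R=cv2.Rodrigues(c["rvec"])[0];r=r/(r@R[2])[:,None];Z=(o+r*d[ys,xs].ravel()[:,None])[:,2]
    print("dish",A.round(4),"cap",B.round(4),"off mm",((B-A)[:2]*1000).round(1),"z",np.median(Z).round(4))
E
python3 -c "
from m import *
meas('w1.npz',222,157)"
```

```text
dish [0.4708 0.1747 0.0476] cap [0.4737 0.1785 0.0364] off mm [2.9 3.7] z 0.0405
```

Wrist view: the top is at 0.0405 and the cap is off by about (+3, +4) mm, so the front-left cap is the unseated one. I'll turn the tool so its flat side faces along that offset, then go above the far-left rim to press.

```bash
python3 -m pendant '{"translation":[[0.5,0.6,0],[1,1.2,0],[1.4,1.8,-0.5],[1.4,1.8,-1.5],[1.4,1.8,-2.5],[1.4,1.8,-3.4],[1.4,1.8,-3.8],[1.4,1.8,-3.8],[1.4,1.8,-3.8]],"delta_rot":[[0,0,2],[0,0,4],[0,0,6],[0,0,7.6],[0,0,7.6],[0,0,7.6],[0,0,7.6],[0,0,7.6],[0,0,7.6]]}'; python3 - <<'E'
from h import *
o=get_obs();print(o["joints"].round(2),o["tcp_pos"])
c=calibration("wrist");p,d=grab_frame("wrist");np.savez("w2.npz",p=p,d=d,**c);cv2.imwrite("pics/w2.png",p[:,:,::-1])
E
```

```text
clock: 3.28
tcp_pos: [0.4964, 0.1874, 0.0623]
orientation: [2.799, 1.426, 0.003]
contact_force: [0.2, -0.2, 0.8]
grip_width: 0.0003
gripper_force: 0.0
[-0.07  0.52 -0.51  2.01  0.39  0.71 -1.46] [0.49635309 0.18742867 0.06232654]
```

View pics/w2.png

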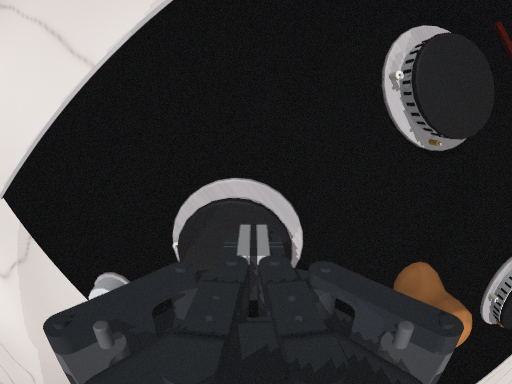

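The picture shows the fingertips at (253,230), still over the cap's inner area, whose edge is at row 198. The tool stopped 21 mm short in y because an earlier row was truncated. I'll shift it and then press down in steps.

```bash
python3 -m pendant '{"translation":[[0,0.45,0],[0,0.86,0],[0,0.86,-0.3],[0,0.86,-0.6],[0,0.86,-0.8],[0,0.86,-0.8]],"delta_rot":[[0,0,0],[0,0,0],[0,0,0],[0,0,0],[0,0,0],[0,0,0]]}'; python3 -m pendant '{"translation":[[0,0,-0.04],[0,0,-0.08],[0,0,-0.08]],"delta_rot":[[0,0,0],[0,0,0],[0,0,0]]}'; python3 - <<'E'
from h import *
o=get_obs();print(o["contact_force"],o["tcp_pos"])
c=calibration("wrist");p,d=grab_frame("wrist");np.savez("w3.npz",p=p,d=d,**c);cv2.imwrite("pics/w3.png",p[120:320,130:380,::-1].repeat(3,0).repeat(3,1))
E
```

```text
clock: 4.08
tcp_pos: [0.4952, 0.2085, 0.0407]
orientation: [2.799, 1.427, -0.002]
contact_force: [0.6, -0.0, 0.2]
grip_width: -0.0
gripper_force: 0.0
clock: 4.45
tcp_pos: [0.4958, 0.2091, 0.0396]
orientation: [2.799, 1.427, 0.001]
contact_force: [0.1, 0.1, 1.4]
grip_width: -0.0001
gripper_force: 1.2
[0.0666526  0.10932809 1.35828754] [0.49579378 0.20910229 0.03959527]
```

View pics/w3.png

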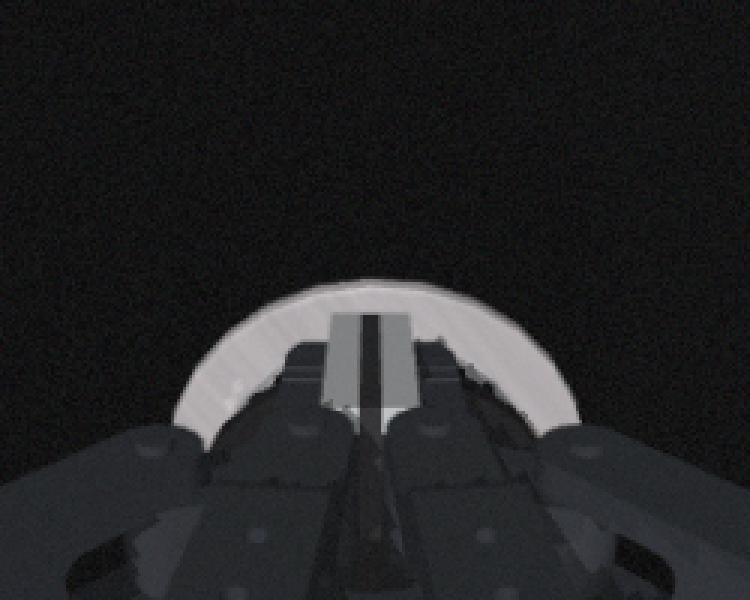

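The picture shows the tips at (370,360) of the crop, over the cap's edge, and the force is already 1.4 N. I'll press on in small steps.

```bash
python3 -m pendant '{"translation":[[0,0,-0.03],[0,0,-0.06],[0,0,-0.06],[0,0,-0.06]],"delta_rot":[[0,0,0],[0,0,0],[0,0,0],[0,0,0]]}';python3 -m pendant '{"translation":[[0,0,-0.02],[0,0,-0.02],[0,0,-0.02]],"delta_rot":[[0,0,0],[0,0,0],[0,0,0]]}'; python3 - <<'E'
from h import *
o=get_obs();print(o["contact_force"],o["tcp_pos"])
for n in("scene","top"):
    p,d=grab_frame(n);np.savez(n+"4.npz",p=p,d=d)
E
```

```text
clock: 5.0
tcp_pos: [0.4961, 0.2096, 0.0381]
orientation: [-2.798, -1.427, -0.002]
contact_force: [1.6, 2.0, 4.3]
grip_width: 0.0003
gripper_force: 2.2
clock: 5.38
tcp_pos: [0.4959, 0.2095, 0.0376]
orientation: [-2.798, -1.427, -0.002]
contact_force: [2.6, 3.1, 4.0]
grip_width: -0.0002
gripper_force: 2.5
[2.63126645 3.11229031 3.96452714] [0.49592037 0.20945702 0.03756033]
```

```bash
python3 - <<'E'
from h import *
from scipy.spatial.transform import Rotation
for n in("top","scene"):
  for k in("0","4"):
    f=np.load(n+k+".npz");ys,xs=np.mgrid[0:384,0:512];o,r=ray(n,np.c_[xs.ravel(),ys.ravel()])
    P=o+r*f["d"].reshape(-1,1);g=cv2.cvtColor(f["p"],cv2.COLOR_RGB2GRAY).ravel()
    m=(np.hypot(P[:,0]-.472,P[:,1]-.176)<.033)&(P[:,2]>.029)&(P[:,2]<.052)&(g<80);Q=P[m]
    u=np.array([.588,.809]);s=(Q[:,:2]-[.472,.176])@u
    A=np.c_[s,(Q[:,:2]-[.472,.176])@[-.809,.588],np.ones(len(s))]
    print(n,k,m.sum(),np.linalg.lstsq(A,Q[:,2],rcond=None)[0].round(4),s.min().round(3),s.max().round(3))
p=np.load("scene4.npz")["p"][170:250,240:340];cv2.imwrite("pics/s4.png",cv2.resize(p[:,:,::-1],None,fx=7,fy=7,interpolation=2))
E
```

```text
top 0 306 [0.0159 0.0085 0.0394] -0.032 0.032Traceback (most recent call last):
  File "<stdin>", line 10, in <module>
    return umr_minimum(a, axis, None, out, keepdims, initial, where)
ValueError: zero-size array to reduction operation minimum which has no identity
```

```bash
python3 - <<'E'
from h import *
n="scene"
for k in("0","4"):
    f=np.load(n+k+".npz");ys,xs=np.mgrid[0:384,0:512];o,r=ray(n,np.c_[xs.ravel(),ys.ravel()])
    P=o+r*f["d"].reshape(-1,1);g=cv2.cvtColor(f["p"],cv2.COLOR_RGB2GRAY).ravel()
    m=(np.hypot(P[:,0]-.472,P[:,1]-.176)<.033)&(P[:,2]>.029)&(P[:,2]<.055)&(g<80);Q=P[m]
    if m.sum()<8: print(m.sum());continue
    u=np.array([.588,.809]);s=(Q[:,:2]-[.472,.176])@u
    A=np.c_[s,(Q[:,:2]-[.472,.176])@[-.809,.588],np.ones(len(s))]
    print(n,k,m.sum(),np.linalg.lstsq(A,Q[:,2],rcond=None)[0].round(4),s.min().round(3),s.max().round(3))
p=np.load("scene4.npz")["p"][170:250,240:340];cv2.imwrite("pics/s4.png",cv2.resize(p[:,:,::-1],None,fx=7,fy=7,interpolation=2))
E
```

```text
scene 0 226 [-0.0072 -0.0124  0.0406] -0.033 0.032
scene 4 68 [-0.1845  0.0213  0.0431] -0.031 0.029
```

View pics/s4.png

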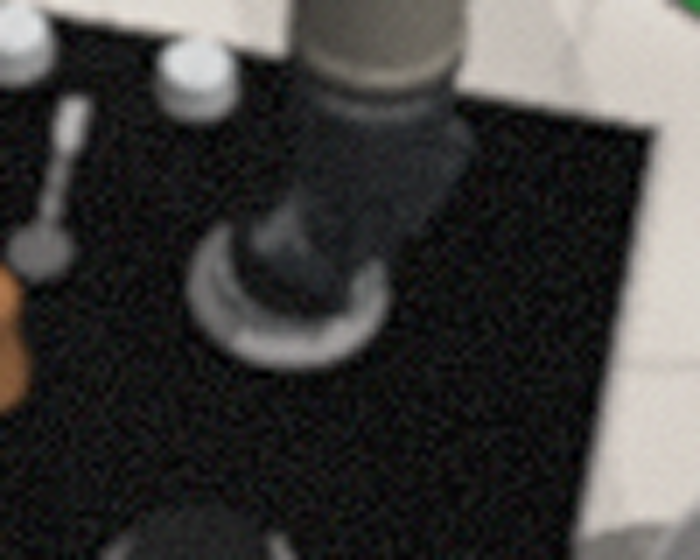

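The tilt is about 0.18 rad under the finger (scene depth), and the crop shows the cap tipped under the fingertips at about (290,290). So this is the one that rocks. I'll lift, step outward, and look at where it lies.

```bash
python3 -m pendant '{"translation":[[0,0,0.25],[0,0,0.7],[0.2,0.3,1],[0.6,0.8,1],[1.2,1.6,1.5],[2,2.7,2.5],[2,2.7,2.5],[2,2.7,2.5]],"delta_rot":[[0,0,0],[0,0,0],[0,0,0],[0,0,0],[0,0,0],[0,0,0],[0,0,0],[0,0,0]]}'; python3 - <<'E'
from h import *
c=calibration("wrist");p,d=grab_frame("wrist");np.savez("w5.npz",p=p,d=d,**c);cv2.imwrite("pics/w5.png",p[:,:,::-1])
p,d=grab_frame("scene");np.savez("scene5.npz",p=p,d=d);cv2.imwrite("pics/s5.png",cv2.resize(p[170:250,240:340,::-1],None,fx=7,fy=7,interpolation=2))
E
```

```text
clock: 6.48
tcp_pos: [0.5451, 0.2763, 0.099]
orientation: [2.798, 1.427, -0.002]
contact_force: [-0.4, -0.7, -0.1]
grip_width: 0.0004
gripper_force: 0.0
```

View pics/s5.png

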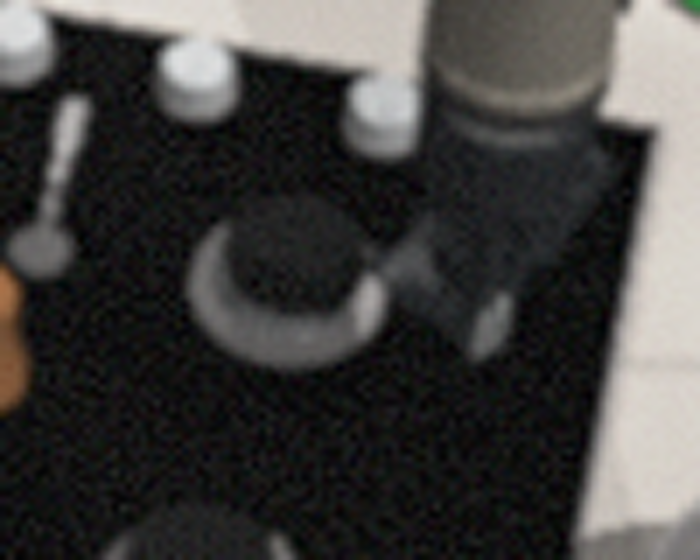

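The crop shows the cap lying level again at about (297,250) on its burner, with the fingers clear on its left side at about (485,330). Next I'll compare its position with the earlier one.

```bash
python3 - <<'E'
from h import *
n="scene"
for k in("0","5"):
    f=np.load(n+k+".npz");g=cv2.cvtColor(f["p"],cv2.COLOR_RGB2GRAY)
    ys,xs=np.mgrid[0:384,0:512];o,r=ray(n,np.c_[xs.ravel(),ys.ravel()])
    P=(o+r*f["d"].reshape(-1,1))
    m=(np.hypot(P[:,0]-.472,P[:,1]-.176)<.043)&(P[:,2]>.034)&(P[:,2]<.047)&(g.ravel()<80);Q=P[m]
    e=cv2.minEnclosingCircle(Q[:,:2].astype(np.float32));print(k,m.sum(),Q.mean(0).round(4),np.median(Q[:,2]).round(4),np.round(e[0],4),round(e[1],4),((np.percentile(Q,2,0)+np.percentile(Q,98,0))/2).round(4))
    A=np.c_[Q[:,:2]-[.472,.176],np.ones(len(Q))];print(np.linalg.lstsq(A,Q[:,2],rcond=None)[0].round(3))
E
```

```text
0 281 [0.4766 0.1759 0.0406] 0.0405 [0.4755 0.1761] 0.0384 [0.4764 0.1756 0.0408]
[ 0.008 -0.006  0.041]
5 287 [0.4758 0.1738 0.0403] 0.0403 [0.4744 0.1731] 0.039 [0.4753 0.1735 0.0403]
[0.003 0.01  0.04 ]
```

The cap is still high at 0.0403 and moved about 2 mm inward during the press. The tool lies on the burner–offset line, so I'll descend beside the rim and push in along it.

```bash
python3 -m pendant '{"translation":[[-0.7,-1,-0.6],[-1.46,-2,-1.2],[-1.46,-2,-1.8],[-1.46,-2,-2.4],[-1.46,-2,-2.58],[-1.46,-2,-2.58]],"delta_rot":[[0,0,0],[0,0,0],[0,0,0],[0,0,0],[0,0,0],[0,0,0]]}'; python3 -m pendant '{"translation":[[-0.06,-0.08,0],[-0.12,-0.16,0],[-0.18,-0.24,0],[-0.24,-0.32,0],[-0.24,-0.32,0]],"delta_rot":[[0,0,0],[0,0,0],[0,0,0],[0,0,0],[0,0,0]]}'
```

```text
clock: 7.32
tcp_pos: [0.5091, 0.2272, 0.035]
orientation: [-2.798, -1.428, 0.0]
contact_force: [0.0, 0.1, -0.3]
grip_width: 0.0
gripper_force: 0.0
clock: 7.95
tcp_pos: [0.5029, 0.2182, 0.0354]
orientation: [2.799, 1.427, -0.0]
contact_force: [0.5, -0.1, 0.1]
grip_width: -0.0003
gripper_force: 0.0
```

```bash
python3 -m pendant '{"translation":[[0,0,-0.04],[-0.03,-0.04,-0.04],[-0.06,-0.08,-0.04],[-0.06,-0.08,-0.04]],"delta_rot":[[0,0,0],[0,0,0],[0,0,0],[0,0,0]]}'; python3 -m pendant '{"translation":[[-0.03,-0.04,0],[-0.06,-0.08,0],[-0.06,-0.08,0]],"delta_rot":[[0,0,0],[0,0,0],[0,0,0]]}'; python3 -m pendant '{"translation":[[-0.03,-0.04,0],[-0.03,-0.04,0]],"delta_rot":[[0,0,0],[0,0,0]]}'
```

```text
clock: 8.45
tcp_pos: [0.5014, 0.2164, 0.0343]
orientation: [2.799, 1.427, -0.0]
contact_force: [0.5, -0.2, -0.5]
grip_width: -0.0001
gripper_force: 0.0
clock: 8.82
tcp_pos: [0.5, 0.2144, 0.0343]
orientation: [2.799, 1.427, -0.0]
contact_force: [-0.6, -0.4, -0.3]
grip_width: -0.0004
gripper_force: 0.0
clock: 9.07
tcp_pos: [0.4994, 0.2137, 0.0345]
orientation: [-2.799, -1.427, -0.001]
contact_force: [1.2, 0.3, 0.8]
grip_width: -0.0001
gripper_force: 0.5
```

```bash
python3 -m pendant '{"translation":[[-0.03,-0.04,0],[-0.03,-0.04,0]],"delta_rot":[[0,0,0],[0,0,0]]}'; python3 -m pendant '{"translation":[[-0.03,-0.04,0],[-0.03,-0.04,0]],"delta_rot":[[0,0,0],[0,0,0]]}'; python3 - <<'E'
from h import *
n="scene";p,d=grab_frame(n)
g=cv2.cvtColor(p,cv2.COLOR_RGB2GRAY);ys,xs=np.mgrid[0:384,0:512];o,r=ray(n,np.c_[xs.ravel(),ys.ravel()])
P=(o+r*d.reshape(-1,1));m=(np.hypot(P[:,0]-.472,P[:,1]-.174)<.028)&(P[:,2]>.03)&(P[:,2]<.047)&(g.ravel()<80);print(m.sum(),np.median(P[m,2]))
E
```

```text
clock: 9.32
tcp_pos: [0.4987, 0.2127, 0.0344]
orientation: [-2.799, -1.427, -0.001]
contact_force: [1.2, 0.6, 1.3]
grip_width: -0.0003
gripper_force: 0.8
clock: 9.57
tcp_pos: [0.4978, 0.2115, 0.0344]
orientation: [-2.799, -1.427, -0.0]
contact_force: [1.6, 2.0, 1.5]
grip_width: 0.0
gripper_force: 1.0
43 0.03660413598822787
```

```bash
python3 -m pendant '{"translation":[[-0.03,-0.04,0],[-0.03,-0.04,0]],"delta_rot":[[0,0,0],[0,0,0]]}'; python3 -m pendant '{"translation":[[-0.03,-0.04,0],[-0.03,-0.04,0]],"delta_rot":[[0,0,0],[0,0,0]]}'; python3 - <<'E'
from h import *
n="scene";p,d=grab_frame(n)
g=cv2.cvtColor(p,cv2.COLOR_RGB2GRAY);ys,xs=np.mgrid[0:384,0:512];o,r=ray(n,np.c_[xs.ravel(),ys.ravel()])
P=(o+r*d.reshape(-1,1));m=(np.hypot(P[:,0]-.472,P[:,1]-.174)<.028)&(P[:,2]>.03)&(P[:,2]<.047)&(g.ravel()<80);print(m.sum(),np.median(P[m,2]))
E
```

```text
clock: 9.88
tcp_pos: [0.4971, 0.2105, 0.0344]
orientation: [-2.799, -1.427, -0.0]
contact_force: [1.0, 0.8, 1.7]
grip_width: -0.0001
gripper_force: 1.2
clock: 10.12
tcp_pos: [0.4967, 0.21, 0.0345]
orientation: [-2.798, -1.427, -0.002]
contact_force: [3.3, 3.4, 0.2]
grip_width: -0.0002
gripper_force: 1.7
36 0.037756641519255396
```

The tool now moves less than commanded and the lateral force has risen to 4.7 N, which suggests a firm stop. I'll back off and look from above.

```bash
python3 -m pendant '{"translation":[[0.2,0.27,0],[0.5,0.7,0],[0.5,0.7,1.5],[0.5,0.7,3.5],[0,0,4.8],[-1.2,-1.6,4.8],[-2.1,-2.9,4.8],[-2.1,-2.9,4.8],[-2.1,-2.9,4.8]],"delta_rot":[[0,0,0],[0,0,0],[0,0,0],[0,0,0],[0,0,0],[0,0,0],[0,0,0],[0,0,0],[0,0,0]]}'; python3 - <<'E'
from h import *
c=calibration("wrist");p,d=grab_frame("wrist");np.savez("w6.npz",p=p,d=d,**c);cv2.imwrite("pics/w6.png",p[:,:,::-1])
E
```

```text
clock: 11.3
tcp_pos: [0.4444, 0.1377, 0.1545]
orientation: [-2.798, -1.427, -0.001]
contact_force: [-0.7, 0.3, 0.7]
grip_width: 0.0001
gripper_force: 0.0
```

View pics/w6.png

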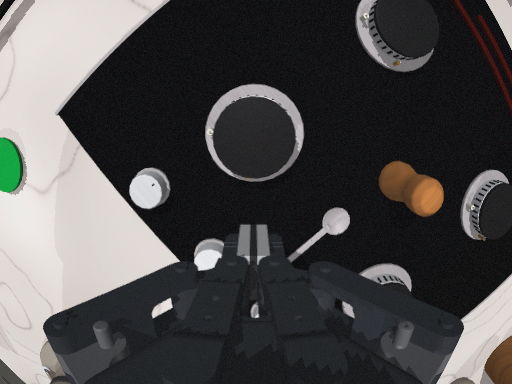

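The picture shows the front-left cap at (255,137), nearly concentric with its dish at (255,133). I'll measure its height and offset, and the heights of the other caps in view.

```bash
python3 -c "
from m import *
meas('w6.npz',255,137,60,.037)
f=np.load('w6.npz');c={k:f[k] for k in('K','rvec','tvec')};R=cv2.Rodrigues(c['rvec'])[0]
for x,y,h in((255,137,25),(408,22,15),(500,208,8)):
    ys,xs=np.mgrid[y-h:y+h+1,x-h:x+h+1];o,r=ray('wrist',np.c_[xs.ravel(),ys.ravel()],c);r=r/(r@R[2])[:,None];P=o+r*f['d'][ys,xs].ravel()[:,None]
    A=np.c_[P[:,:2]-P[:,:2].mean(0),np.ones(len(P))];print(P.mean(0).round(4),np.linalg.lstsq(A,P[:,2],rcond=None)[0].round(4))
"
```

```text
dish [0.4707 0.1749 0.0476] cap [0.4691 0.173  0.0364] off mm [-1.6 -1.9] z 0.0375
[0.4704 0.1732 0.0386] [0.0802 0.1303 0.0386]
[0.6576 0.183  0.0389] [-0.8226  0.1113  0.0389]
[ 0.671  -0.0598  0.0389] [-0.3454  0.6265  0.0389]
```

```bash
python3 - <<'E'
from m import *
from scipy.optimize import least_squares
def fit(P):
    c=np.median(P,0)
    q=least_squares(lambda q:P[:,2]-q[0]-(P[:,:2]-c[:2])@q[1:],[c[2],0,0],loss="soft_l1",f_scale=.001).x
    print(len(P),q.round(4))
c=None
for fn in('w1.npz','w6.npz'):
    f=np.load(fn);c={k:f[k] for k in('K','rvec','tvec')};R=cv2.Rodrigues(c['rvec'])[0]
    x,y,h=(222,157,24) if fn=='w1.npz' else (255,137,24)
    ys,xs=np.mgrid[y-h:y+h+1,x-h:x+h+1];o,r=ray('wrist',np.c_[xs.ravel(),ys.ravel()],c);r=r/(r@R[2])[:,None];P=o+r*f['d'][ys,xs].ravel()[:,None];fit(P)
for n in("scene",):
    p,d=grab_frame(n);ys,xs=np.mgrid[0:384,0:512];o,r=ray(n,np.c_[xs.ravel(),ys.ravel()]);P=o+r*d.reshape(-1,1);g=cv2.cvtColor(p,cv2.COLOR_RGB2GRAY).ravel()
    for b in((.470,.174),(.4805,-.078),(.660,.180),(.6705,-.070)):
        fit(P[(np.hypot(P[:,0]-b[0],P[:,1]-b[1])<.03)&(P[:,2]>.025)&(P[:,2]<.05)&(g<80)])
E
```

```text
2401 [ 0.0405  0.0025 -0.0007]
2401 [0.0375 0.0002 0.003 ]
189 [0.0375 0.0001 0.0304]
174 [ 0.0379  0.0025 -0.0205]
232 [0.0377 0.026  0.0046]
214 [0.0376 0.0051 0.0045]
```

The front-left cap is flat, 3 mm lower than before, and all four tops are at the same height. Handing in.

```bash
python3 -c "
from bench import *
print(hand_in())"
```

```text
the job is handed in; nothing more can be done
None
```

The front-left cap was the unseated one: it rocked about 0.18 rad when pressed, and a sideways push dropped it home, so all four caps measured level at the same height before I handed the job in (the judge's verdict was not shown).

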